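# Unlatch and open the sample transport chest

### The job

Open the aluminium transport chest for loading: flip its hasp off the staple and swing it well down out of the way first, with the lid still shut, then raise the lid until it stands upright by itself. Do not force the lid while the hasp is on, and leave the beaker, the bottle, the timer and the dish around the chest where they are.

Things in the scene. Friction and masses are not known exactly. Their poses are not given: they have to be found in the camera images.
- chest: Aluminium chest, 140 deep (x) x 220 wide (y) mm, fixed. Origin: centre of its underside; x points from the front wall (outer face at x = -70 mm) to the back, z up. The lid, 165 to 175 mm up, overhangs the front wall by 36 mm as a lip. The hasp lies under the lip, out of reach straight from above: a tool tilted 35 to 40 degrees, wrist towards the robot, gets in.
- hasp (a joint): Angle of the hasp: 0 = standing upright against the front with its slot over the staple, growing as its upper end is pulled out towards the robot and down; free of the staple from about 0.4, stop at 2.1 rad. Starts between 0 and 0.2. Stiff hinge (about 1 N at the tab), it stays where it is left.
- lid (a joint): Angle of the lid: 0 = shut, growing as its front edge is raised, pi/2 = standing upright, stop at 1.75 rad. While the hasp is over the staple the lid moves at most about 0.04 rad. Stiff hinge: the lid stays at any angle where it is left; lifting at the front edge takes about 3 to 5 N.
- hasp_tab (a point): Middle of the hasp's steel pull tab, to grip: 16 mm wide (y), 8 to 10 thick, sticking out 25 mm at the strap's upper end, towards the robot when closed, 46 mm below the lip's underside. Pinch across its width; 40 mm free on both sides. Closed, this point is 14 mm in front of and 57 mm above the hasp's hinge axis. Strap 26 wide, 4 thick, slot 14 wide. z: along the strap to its free end.
- hasp_hinge (a point): Hinge axis of the hasp (along the chest's y), at the middle of the chest's front, 9 mm in front of its wall and 62 mm above the bench.
- lid_edge (a point): Middle of the lower front edge of the lid's overhanging lip; moves with the lid. The lip is 10 mm thick, flat underneath, 228 mm wide; behind this edge 32 mm of its underside are free before the front skirt (17 mm deep) and the staple's plate. This edge is lifted from below.
- lid_hinge (a point): Hinge axis of the lid (along the chest's y), at the rear top of the chest, 165 mm above the bench, level with the lip's underside and 176 mm behind the lip's front edge.
- beaker: Glass beaker, 74 mm wide, 95 mm high, upright to the left or right of the chest; origin at the centre of its underside. Bystander.
- bottle: Glass bottle with screw cap, 68 mm wide, 150 mm high, upright on the other side of the chest; origin at the centre of its underside. Bystander.
- timer: Bench timer, 66 x 70 x 18 mm, lying to one side in front of the chest; origin at the centre of its underside. Bystander.
- dish: Petri dish, 68 mm wide, 15 mm high, lying on the other side in front of the chest; origin at the centre of its underside. Bystander.

How it is judged:
By the outcome, as a careful person would: the job done as asked, in the order asked, and still so for the second after the job is handed in, with the robot touching nothing.
It also fails if it takes over 56 s, if anything falls off the work surface, if the arm or the gripper's body presses on something with over 40 N, if the wrist force passes 120 N, or if a joint passes its speed limit or range.

### The arm

A 6-joint arm with a two-finger parallel gripper is mounted at the origin on a cart in front of the work surface, level with it; the furniture and walls round the work are solid. World frame = base frame: x ahead of the robot, y to its left, z up, the work surface at z = 0. Lengths are in m, angles in rad, forces in N, time in s.
With the tool pointing down it reaches from about 0.3 to 0.825 m from the base axis. Payload 5.4 kg.
Tool frame: the origin (TCP) lies midway between the tips of the shut fingers; the grasp point (between the pads) lies grip_depth behind it (grip_depth is the distance from the TCP to the grasp point, in m); z points along the fingers, y is the line along which they close (so a half turn about z gives the same grasp; the last joint's range is limited). The gripper opens to 92 mm and grips with 3 to 60 N. Pads are 20 mm wide; open, the fingers measure 128 mm over their backs; the gripper's body (75 mm by 189 mm) begins 69 mm behind the grasp point.
Start: joints at [-1.486, 0.158, 1.597, -0, 1.386, -0.21], TCP at [0.167, -0.55, 0.215] pointing down, gripper open.
Joint ranges: [-2.91, 2.91], [-0.94, 2.29], [0.18, 2.7], [-1.29, 4.43], [0.17, 2.64], [-3, 3]. Speed limits (rad/s): [2.57, 2.57, 3.14, 3.14, 3.14, 3.14].

### API

Orientations are given as a unit quaternion [x, y, z, w].
In Python, from plant import * gives the robot as it stands.
- The arm moves only by the tool apply_moves, never from a script. Its argument "moves" is a list that holds one entry, the list of rows, each a list of 6 numbers: the shift along the tool's x, y, z in mm, then the turn, a rotation vector about the tool's x, y, z in degrees. In form: [[[dx, dy, dz, rx, ry, rz], ...]]. A call has 1 to 8 rows; each row shifts and turns the commanded pose from where the row before left it, along the tool's axes as they then stand; what a row does not reach is not made up. A row lasts 1/10 s, in which the tool goes at most 50 mm and 8.59 degrees, less where a joint would pass 70% of its speed; a pose out of reach is approached as far as the arm can. A call is refused whole if a number of a shift passes 50 or a number of a turn 8.59, either way. A call with a gripper value outside its range is refused whole. "hand" is the gripper's target within -1 to 1 (fully open at 1, half-way at 0, shut at -1), set as the call begins (left out, the last holds). The fingers move at their own pace and stop on an object; "force" is the grip in N (left out, the last holds). Time passes only in rows, so rows that do not move let the fingers close. It gives the time, the measured TCP pose, the force, the opening and the grip force at its end, in the units of the state.
- get_state(): the state, without advancing time (a new reading comes with each control period).
- grab_frame(name): name is "side" or "top" or "wrist"; returns (picture, depth): 480x640x3 uint8, red, green, blue; 480x640 float32, m along the optical axis (not along the pixel's ray), 0 where there is no reading.
- calibration(name): a dict with "fx", "fy", "cx", "cy" (pixels), "rvec" (rotation vector, rad) and "tvec" (3), from world to camera coordinates, as OpenCV has them; the wrist camera has in their place "T_tool_cam" (4x4, takes a point from camera to tool coordinates, whose origin is the TCP and whose axes are the flange's). Camera axes: x right, y down, z forward; pixel columns grow to the right and rows downward; lengths in m; the calibration is good to about 2 mm. The wrist camera is an equidistant fisheye: a pixel r from the principal point sees the ray r / f radians off the axis. A picture is of the moment at which its call begins: read the wrist's pose just before it. calibration takes no time and is no camera call.
- hand_in(): hands the job in; it is judged then, once.
Trained networks look in the newest picture that a camera, given by its name, has taken for a name from the list of things; names that differ only in an ending like _2 or _b are one class to them, and where a whole thing is asked for, a point or a joint stands for the part that bears it (a point fixed in the world has none). Each returns a list of dicts, best first, with "p" (0 to 1); they miss things now and then, are a little off and sometimes report something else, mostly with a low value. They report only what shows in the picture. A call takes as long as a camera call.
- masks_of(camera, label): "region" (480x640 bool, what is visible of it) and "bbox" ([left, top, right, bottom] in pixels, round what is visible of it).
- tip_of(camera, label): "point" ([column, row] in pixels: a listed point, or the origin of a listed thing).
The state is a dict: "time_s": time; "joint_pos": joint angles; "joint_vel": joint speeds; "tau": joint torques, N m; "eef_pos": TCP position; "eef_rot": TCP orientation; "contact_force": force on the tool from outside, world axes, zero at the start; "moment": the same for the moment, N m; "width": finger opening in m; "finger_force": force on a finger pad.
Only numpy, scipy, OpenCV 4.12 (cv2) and the standard library are available. Lean on these libraries where they do the work, as an engineer would, in place of code of your own. Each camera call takes 0.05 s, during which the arm holds its last target. There are 200 camera calls.

## Working session

There is one attempt and no reset: what is moved stays moved. The work goes in short steps, Python scripts to look and compute and a tool call to move; the robot and the scene stay as the last step left them, time stands still between calls to the robot, and variables do not carry over. Pictures are saved under pics/ and viewed, at most 10 in all, crops included, and the job is handed in when it is done.

Besides the shell and the picture viewer there is one more tool, called after "Emit:" as name(argument=value, ...) on one line, values as JSON. apply_moves: Moves the arm, as the interface text tells. Its arguments: {"type":"object","properties":{"moves":{"type":"array"},"hand":{"type":"number"},"force":{"type":"number"}},"required":["moves"]}

```bash
mkdir -p pics; ls
cat > h.py <<'E'
from plant import *
import numpy as np, cv2
from scipy.spatial.transform import Rotation as R
def world(cam,px,depth):
    c=calibration(cam); u,v=px
    z=depth
    p=np.array([(u-c['cx'])/c['fx']*z,(v-c['cy'])/c['fy']*z,z])
    M=R.from_rotvec(np.ravel(c['rvec'])).as_matrix()
    return M.T@(p-np.ravel(c['tvec']))
def cloud(cam,d):
    c=calibration(cam); v,u=np.mgrid[0:480,0:640]
    P=np.stack([(u-c['cx'])/c['fx']*d,(v-c['cy'])/c['fy']*d,d],-1)
    M=R.from_rotvec(np.ravel(c['rvec'])).as_matrix()
    return (P-np.ravel(c['tvec']))@M
def save(n,im): cv2.imwrite('pics/'+n+'.png',im[:,:,::-1])
E
python3 - <<'E'
from h import *
s=get_state(); print({k:np.round(v,3).tolist() for k,v in s.items()})
for cam in ('top','side'):
    im,d=grab_frame(cam); save(cam+'1',im); W=cloud(cam,d); np.save(cam+'.npy',W)
    c=calibration(cam); M=R.from_rotvec(np.ravel(c['rvec'])).as_matrix(); print(cam,-M.T@np.ravel(c['tvec']),M[2])
    for l in ('chest','beaker','bottle','timer','dish'):
        for m in masks_of(cam,l)[:1]:
            P=W[m['region']&(d>0)]; print(l,round(m['p'],2),m['bbox'],np.round(np.percentile(P,[2,50,98],axis=0),3).tolist())
    for l in ('hasp_tab','hasp_hinge','lid_edge','lid_hinge'):
        for m in tip_of(cam,l)[:2]:
            u,v=m['point']; print(l,round(m['p'],2),np.round(m['point'],1),np.round(W[int(v),int(u)],3))
E
```

```text
pics
{'time_s': 0.0, 'joint_pos': [-1.486, 0.159, 1.598, -0.0, 1.386, -0.21], 'joint_vel': [-0.0, -0.0, 0.001, -0.0, 0.001, -0.001], 'tau': [0.001, -38.557, -32.211, 0.07, 0.038, -0.0], 'eef_pos': [0.167, -0.55, 0.214], 'eef_rot': [0.989, 0.147, 0.0, -0.001], 'contact_force': [-0.165, 0.1, -0.154], 'moment': [0.002, -0.041, 0.009], 'finger_force': 0.0, 'width': 0.092}
top [ 0.43520027 -0.04122469  1.07256495] [ 0.1329013   0.00704905 -0.99110421]
chest 0.88 [221.7, 122.5, 382.9, 251.7] [[0.534, -0.137, 0.171], [0.621, -0.027, 0.176], [0.713, 0.083, 0.18]]
beaker 0.97 [174.7, 171.9, 222.5, 219.9] [[0.595, 0.114, 0.002], [0.636, 0.155, 0.035], [0.662, 0.182, 0.097]]
bottle 0.84 [382.4, 196.0, 428.8, 239.8] [[0.558, -0.232, 0.026], [0.582, -0.196, 0.112], [0.617, -0.173, 0.153]]
timer 0.81 [179.1, 244.7, 226.9, 281.6] [[0.481, 0.114, 0.009], [0.513, 0.148, 0.016], [0.546, 0.182, 0.021]]
dish 0.56 [368.6, 274.6, 410.0, 310.5] [[0.434, -0.216, 0.011], [0.464, -0.184, 0.015], [0.495, -0.154, 0.019]]
hasp_tab 0.61 [294.1 241.5] [ 0.537 -0.018  0.177]
lid_edge 0.87 [294.9 242.3] [ 0.536 -0.018  0.172]
lid_hinge 0.66 [308.7 132.3] [ 0.764 -0.038 -0.003]
side [0.20250769 0.43304562 0.85801346] [ 0.39743661 -0.49537573 -0.7724293 ]
chest 0.87 [205.9, 148.9, 388.1, 329.5] [[0.532, -0.134, 0.006], [0.601, 0.003, 0.174], [0.716, 0.089, 0.179]]
bottle 0.69 [360.9, 158.5, 397.0, 234.8] [[0.555, -0.225, 0.009], [0.571, -0.195, 0.113], [0.608, -0.175, 0.152]]
timer 0.86 [255.3, 354.2, 313.3, 408.9] [[0.477, 0.116, 0.004], [0.508, 0.152, 0.016], [0.543, 0.185, 0.02]]
dish 0.58 [408.5, 243.5, 446.8, 277.4] [[0.43, -0.214, 0.002], [0.46, -0.18, 0.015], [0.492, -0.153, 0.018]]
hasp_tab 0.64 [330.9 266.2] [ 0.541 -0.007  0.119]
hasp_hinge 0.62 [320.5 275.1] [ 0.559 -0.004  0.082]
lid_edge 0.73 [332.  246.2] [ 0.536 -0.005  0.174]
lid_hinge 0.58 [263.1 183.7] [ 0.703 -0.04   0.177]
```

Run:
```python
from h import *
W=np.load('top.npy'); 
m=(abs(W[...,2]-.175)<.012)&(W[...,0]>.45)&(W[...,0]<.8)&(abs(W[...,1]+.03)<.14)
(cx,cy),wh,a=cv2.minAreaRect((W[m][:,:2]*1000).astype(np.float32)); print(cx,cy,wh,a,np.median(W[m][:,2]))
W=np.load('side.npy')
for z in (.02,.045,.08,.11,.12):
  q=W[(abs(W[...,2]-z)<.006)&(W[...,0]>.5)&(W[...,0]<.62)&(W[...,1]>-.13)&(W[...,1]<.06)]
  print(z,len(q)); print(np.round(q[::max(1,len(q)//12)],3).tolist())
im=cv2.imread('pics/side1.png')[140:420,190:450]; cv2.imwrite('pics/side1c.png',cv2.resize(im,None,fx=2.1,fy=2.1))
```

```text
626.3984375 -27.439987182617188 (228.4382781982422, 182.68833923339844) 80.93440246582031 0.175874587010278
0.02 304
[[0.552, -0.127, 0.025], [0.552, -0.121, 0.015], [0.559, -0.094, 0.023], [0.56, -0.078, 0.025], [0.561, -0.071, 0.02], [0.564, -0.056, 0.019], [0.565, -0.043, 0.017], [0.571, -0.02, 0.017], [0.573, -0.003, 0.017], [0.578, 0.023, 0.025], [0.578, 0.031, 0.022], [0.581, 0.041, 0.017], [0.581, 0.056, 0.019]]
0.045 212
[[0.553, -0.126, 0.05], [0.551, -0.125, 0.041], [0.555, -0.112, 0.039], [0.56, -0.083, 0.051], [0.559, -0.085, 0.041], [0.562, -0.069, 0.041], [0.572, -0.001, 0.05], [0.575, 0.002, 0.041], [0.574, 0.01, 0.046], [0.576, 0.021, 0.045], [0.577, 0.028, 0.042], [0.579, 0.043, 0.044], [0.582, 0.053, 0.042]]
0.08 338
[[0.553, -0.129, 0.085], [0.556, -0.11, 0.082], [0.559, -0.092, 0.085], [0.563, -0.074, 0.086], [0.561, -0.075, 0.075], [0.564, -0.056, 0.079], [0.556, -0.019, 0.08], [0.569, 0.002, 0.084], [0.562, -0.004, 0.077], [0.577, 0.016, 0.076], [0.579, 0.033, 0.078], [0.582, 0.053, 0.086], [0.583, 0.056, 0.074]]
0.11 128
[[0.552, -0.126, 0.107], [0.56, -0.086, 0.104], [0.562, -0.04, 0.109], [0.563, -0.031, 0.11], [0.565, -0.018, 0.114], [0.565, -0.015, 0.112], [0.566, -0.013, 0.107], [0.555, -0.01, 0.114], [0.574, -0.0, 0.104], [0.555, -0.012, 0.107], [0.57, 0.003, 0.105], [0.556, -0.005, 0.106], [0.577, 0.026, 0.105]]
0.12 208
[[0.554, -0.029, 0.122], [0.551, -0.028, 0.117], [0.549, -0.02, 0.122], [0.556, -0.007, 0.124], [0.557, -0.007, 0.121], [0.557, -0.005, 0.121], [0.534, -0.019, 0.125], [0.538, -0.018, 0.12], [0.537, -0.014, 0.122], [0.531, -0.015, 0.123], [0.529, -0.02, 0.117], [0.534, -0.008, 0.121], [0.536, -0.005, 0.114]]
```

View pics/side1c.png

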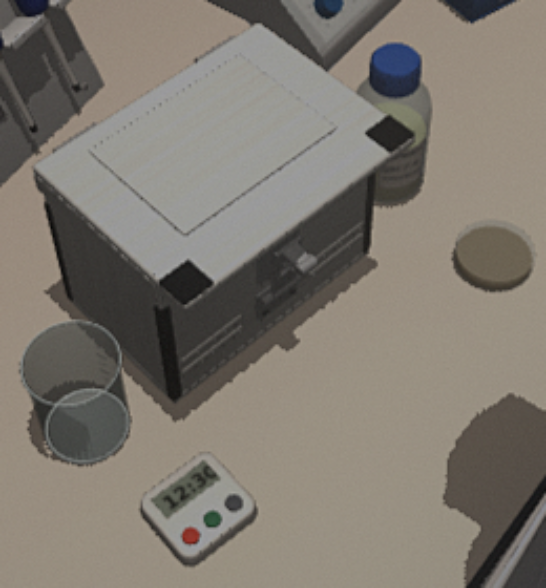

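View pics/top1.png

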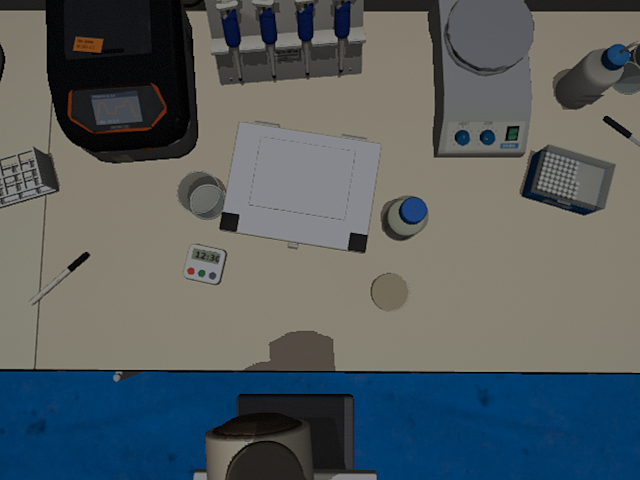

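Emit:
apply_moves(moves=[[[31,-35,-3,0,0,0],[31,-35,-3,0,0,0],[31,-35,-3,0,0,0],[31,-35,-3,0,0,0],[31,-35,-3,0,0,0],[31,-35,-3,0,0,0],[31,-35,-3,0,0,0],[31,-35,-3,0,0,0]]], hand=-0.13, force=15)

```text
time_s: 1.8
eef_pos: [0.3234, -0.2085, 0.2389]
eef_rot: [0.989, 0.146, 0.0, 0.0]
contact_force: [1.5, 0.4, -0.1]
width: 0.0399
finger_force: 0.0
```

Emit:
apply_moves(moves=[[[31,-35,-3,0,0,0],[31,-35,-3,0,0,0],[31,-35,-3,0,0,0],[31,-35,-3,0,0,0],[0,0,0,0,0,6.5],[0,0,0,0,0,6.5],[0,0,0,0,0,6.5],[0,0,0,0,0,6.5]]])

```text
time_s: 2.6
eef_pos: [0.401, -0.0399, 0.2507]
eef_rot: [0.997, -0.081, 0.0, 0.0]
contact_force: [-0.6, -1.0, 0.4]
width: 0.0396
finger_force: 0.0
```

Emit:
apply_moves(moves=[[[0,0,0,0,7.6,0],[0,0,0,0,7.6,0],[0,0,0,0,7.6,0],[0,0,0,0,7.6,0],[0,0,0,0,7.6,0],[0,0,0,0,0,0],[0,0,0,0,0,0]]])

```text
time_s: 3.3
eef_pos: [0.4307, -0.0414, 0.2501]
eef_rot: [0.946, -0.076, 0.314, 0.027]
contact_force: [0.3, -0.1, 0.5]
width: 0.0403
finger_force: 0.0
```

```bash
cat >> h.py <<'E'
def pose():
    s=get_state(); return np.array(s['eef_pos']),R.from_quat(s['eef_rot'])
def wworld(P,px,z):
    c=calibration('wrist'); p,r=P
    x=(px[0]-c['cx'])/c['fx'];y=(px[1]-c['cy'])/c['fy'];th=np.hypot(x,y)
    ray=np.array([x/th*np.tan(th),y/th*np.tan(th),1])*z
    q=np.array(c['T_tool_cam'])@np.r_[ray,1]
    return p+r.apply(q[:3])
cx=np.array([.9875,-.158,0]);cy=np.array([.158,.9875,0]);O=np.array([.6412,-.0298,0])
def chest(p): q=np.asarray(p)-O; return np.round(np.array([q@cx,q@cy,q[2]])*1000,1)
def delta(tgt): # tgt in chest mm -> shift in tool mm; 
    p,r=pose(); t=O+cx*tgt[0]/1e3+cy*tgt[1]/1e3+np.array([0,0,tgt[2]/1e3])
    return np.round(r.inv().apply(t-p)*1000,1)
E
python3 - <<'E'
from h import *
import plant
print([n for n in dir(plant) if not n.startswith('_')]); 
try: print('gd',grip_depth)
except Exception as e: print(e)
P=pose(); print(chest(P[0]),P[1].as_matrix().round(3).tolist(), np.round(get_state()['joint_pos'],2))
im,d=grab_frame('wrist'); save('w1',im)
for l in ('hasp_tab','lid_edge','hasp_hinge'):
    for m in tip_of('wrist',l)[:2]:
        u,v=m['point']; z=np.median(d[int(v)-1:int(v)+2,int(u)-1:int(u)+2]);print(l,round(m['p'],2),np.round(m['point']),z,chest(wworld(P,m['point'],z)))
im,d=grab_frame('side');W=cloud('side',d)
for m in tip_of('side','hasp_tab')[:2]:print(m['p'],chest(W[int(m['point'][1]),int(m['point'][0])]))
q=W[(W[...,2]>.09)&(W[...,2]<.14)].reshape(-1,3); C=np.array([chest(x) for x in q]); C=C[(abs(C[:,1])<25)&(C[:,0]>-125)&(C[:,0]<-84)]; print(C[np.argsort(C[:,0])].tolist())
E
```

```text
['Unreachable', 'calibration', 'get_state', 'grab_frame', 'grip_depth', 'hand_in', 'masks_of', 'tip_of']
gd 0.0187
[-206.   -44.7  250.1] [[0.791, -0.16, 0.591], [-0.126, -0.987, -0.098], [0.599, 0.003, -0.801]] [-0.56 -0.94  2.45  0.27  1.04  1.1 ]
hasp_tab 0.85 [266. 216.] 0.341993 [-99.    1.4 121.3]
hasp_tab 0.42 [154. 220.] 0.42033535 [-66.9 149.7  49.2]
lid_edge 0.77 [259. 198.] 0.2942284 [-107.3    0.7  169.6]
hasp_hinge 0.64 [277. 225.] 0.3929465 [-84.8  -4.4  72. ]
0.94 [-107.7    0.8  120.4]
[[-112.7, 3.4, 117.3], [-112.6, 1.2, 120.3], [-112.4, -3.3, 118.7], [-112.0, -1.5, 120.0], [-111.9, 4.8, 117.8], [-111.9, -6.0, 118.3], [-111.7, -4.0, 119.9], [-111.7, 2.4, 118.0], [-111.6, 4.5, 114.7], [-111.6, 6.7, 116.7], [-111.5, -4.3, 114.2], [-111.5, -6.4, 114.9], [-111.4, -8.7, 115.4], [-111.2, -8.9, 117.6], [-110.9, 3.9, 118.6], [-110.8, 1.6, 119.1], [-110.7, -0.7, 119.4], [-110.6, -2.9, 120.0], [-110.5, -0.9, 113.8], [-110.4, 5.5, 117.1], [-110.4, 3.4, 120.3], [-110.3, -5.3, 120.0], [-110.3, -1.0, 121.2], [-110.2, -7.6, 120.4], [-110.2, -7.7, 117.7], [-110.1, 5.3, 119.2], [-109
[... 4138 characters left out ...]
.9], [-87.0, 9.1, 123.7], [-86.9, -6.0, 123.1], [-86.9, 5.1, 104.4], [-86.9, 11.3, 120.5], [-86.9, 9.1, 121.0], [-86.8, 2.6, 122.9], [-86.7, 11.1, 122.7], [-86.7, 7.2, 95.5], [-86.6, 0.5, 94.5], [-86.5, 11.0, 112.0], [-86.4, 11.3, 90.8], [-86.3, 10.8, 114.2], [-86.3, 9.0, 91.3], [-86.2, 6.6, 102.4], [-86.2, -13.2, 121.3], [-86.2, 8.9, 93.9], [-86.0, 6.5, 99.5], [-86.0, -9.0, 122.2], [-86.0, -0.1, 98.7], [-85.9, 10.8, 95.2], [-85.8, 10.6, 97.7], [-85.8, 6.3, 96.4], [-85.7, 10.5, 102.9], [-85.7, 6.3, 90.9], [-85.6, 8.3, 95.4], [-85.5, -0.6, 95.1], [-85.4, 12.2, 109.4], [-85.3, 12.3, 101.5], [-85.1, 12.2, 95.9], [-85.1, -0.9, 99.8], [-84.9, 12.0, 98.1], [-84.8, 9.9, 90.6], [-84.3, -1.9, 119.1]]
```

View pics/w1.png

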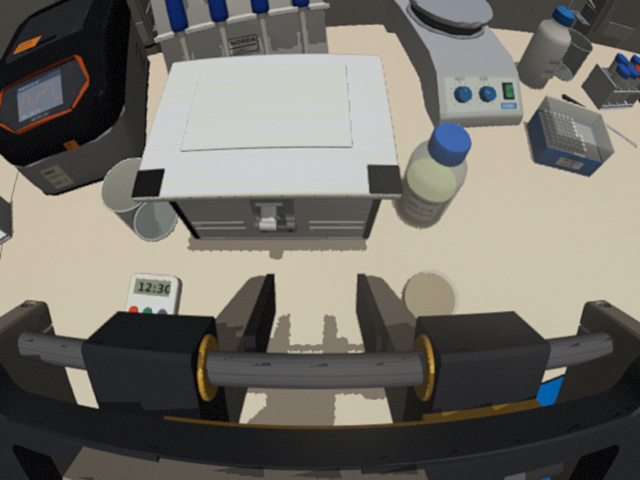

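```bash
python3 -c "
from h import *
print(delta([-150,0,170]))"
```

```text
[ -4.3 -45.2  97.7]
```

Emit:
apply_moves(moves=[[[0,-9,20,0,0,0],[-1,-9,20,0,0,0],[-1,-9,20,0,0,0],[-1,-9,20,0,0,0],[-1,-9,18,0,0,0],[0,0,0,0,0,0],[0,0,0,0,0,0]]])

```text
time_s: 4.3
eef_pos: [0.4931, -0.006, 0.1689]
eef_rot: [0.946, -0.075, 0.315, 0.026]
contact_force: [0.7, 0.3, 0.7]
width: 0.04
finger_force: 0.0
```

Run:
```python
from h import *
P=pose(); print(chest(P[0]),P[1].as_matrix().round(3).tolist(), np.round(get_state()['joint_pos'],2))
im,d=grab_frame('wrist'); save('w2',im)
for m in tip_of('wrist','hasp_tab')[:1]:
    u,v=m['point']; z=np.median(d[int(v)-1:int(v)+2,int(u)-1:int(u)+2]);print(round(m['p'],2),np.round(m['point']),z,chest(wworld(P,m['point'],z)))
print(delta([-102,0,106]))
```

```text
[-1.500e+02  1.000e-01  1.689e+02] [[0.791, -0.159, 0.591], [-0.126, -0.987, -0.097], [0.599, 0.003, -0.801]] [-0.32 -0.55  2.42  0.16  0.64  1.31]
0.58 [318. 240.] 0.2445815 [-101.5   -1.2  121.5]
[-0.7 -0.8 79.7]
```

Emit:
apply_moves(moves=[[[0,0,16,0,0,0],[0,0,16,0,0,0],[0,0,16,0,0,0],[0,0,16,0,0,0],[0,0,16,0,0,0],[0,0,0,0,0,0],[0,0,0,0,0,0]]])

```text
time_s: 5.1
eef_pos: [0.5407, -0.0145, 0.1057]
eef_rot: [0.945, -0.076, 0.316, 0.027]
contact_force: [-0.3, 0.4, -0.5]
width: 0.0401
finger_force: 0.0
```

Emit:
apply_moves(moves=[[[0,0,0,0,0,0],[0,0,0,0,0,0],[0,0,0,0,0,0],[0,0,0,0,0,0],[0,0,0,0,0,0]]], hand=-1, force=12)

```text
time_s: 5.6
eef_pos: [0.541, -0.0146, 0.1055]
eef_rot: [0.945, -0.076, 0.316, 0.027]
contact_force: [-3.8, -3.2, 4.2]
width: 0.0158
finger_force: 12.0
```

Emit:
apply_moves(moves=[[[-5.4,0,-0.9,0,0,0],[-5.4,0,-0.4,0,0,0],[-5.4,0,0,0,0,0],[-5.4,0,0.5,0,0,0],[-5.3,0,1,0,0,0],[-5.3,0,1.4,0,0,0],[-5,0,1.9,0,0,0],[-5,0,2.3,0,0,0]]])

```text
time_s: 6.4
eef_pos: [0.5107, -0.0097, 0.0747]
eef_rot: [0.945, -0.076, 0.316, 0.027]
contact_force: [3.0, -5.6, 0.4]
width: 0.0158
finger_force: 12.0
```

Run:
```python
from h import *
P=pose(); print(chest(P[0]), get_state()['width'],get_state()['contact_force'])
im,d=grab_frame('side'); save('s2',cv2.resize(im[180:340,240:440],None,fx=3,fy=3)); W=cloud('side',d)
for l in ('hasp_tab','hasp_hinge'):
  for m in tip_of('side',l)[:1]:print(m['p'],m['point'],chest(W[int(m['point'][1]),int(m['point'][0])]))
```

```text
[-132.1   -0.8   74.7] 0.015763240375461795 [ 3.04885714 -5.62276194  0.41314871]
0.81 [345.3, 285.6] [-132.9    3.    94.5]
0.84 [319.8, 277.8] [-77.1   7.8  64.5]
```

View pics/s2.png

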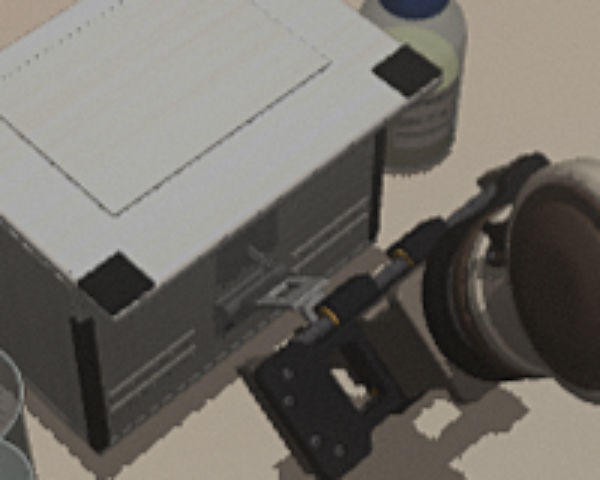

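Emit:
apply_moves(moves=[[[0,0,0,0,0,0],[0,0,0,0,0,0],[0,0,0,0,0,0],[0,0,-15,0,0,0],[0,0,-20,0,0,0],[0,0,-20,0,0,0],[0,0,-20,0,0,0],[0,0,0,0,0,0]]], hand=-0.2)

```text
time_s: 7.35
eef_pos: [0.4669, -0.0019, 0.137]
eef_rot: [0.945, -0.075, 0.317, 0.027]
contact_force: [0.8, 0.0, -0.2]
width: 0.0367
finger_force: 0.0
```

Emit:
apply_moves(moves=[[[0,0,0,0,0,0],[0,0,0,0,0,0],[0,0,0,0,0,0],[0,0,0,0,0,0]]], hand=-1)

```text
time_s: 7.75
eef_pos: [0.4659, -0.0017, 0.1335]
eef_rot: [0.946, -0.076, 0.314, 0.026]
contact_force: [-0.2, 0.6, -0.4]
width: 0.0067
finger_force: 0.0
```

Run:
```python
from h import *
P=pose(); print(chest(P[0]), get_state()['width'],get_state()['contact_force'],delta([-108,0,130]))
im,d=grab_frame('wrist')
for l in ('hasp_tab','hasp_hinge'):
  for m in tip_of('wrist',l)[:1]:
    u,v=m['point']; z=np.median(d[int(v)-1:int(v)+2,int(u)-1:int(u)+2]);print(l,m['p'],np.round(m['point']),chest(wworld(P,m['point'],z)))
im,d=grab_frame('side');W=cloud('side',d)
for m in masks_of('side','hasp_tab')[:1]:
  C=np.array([chest(x) for x in W[m['region']&(d>0)]]); print(m['p'],np.percentile(C,[2,10,50,90,98],axis=0))
  C=C[(abs(C[:,1])<13)];b=((C[:,0]+150)//6).astype(int)
  for k in np.unique(b):print(k*6-147,len(C[b==k]),C[b==k][:,2].min(),C[b==k][:,2].max())
```

```text
[-177.6    0.   133.5] 0.006692313186800776 [-0.20161334  0.60866316 -0.38339586] [53.6 -0.1 44.4]
hasp_tab 0.76 [316. 241.] [-133.4   -0.2   94.5]
hasp_hinge 0.61 [321. 192.] [-81.8  -4.   67.3]
```

Emit:
apply_moves(moves=[[[13,0,7,0,0,0],[13,0,9,0,0,0],[14,0,14,0,0,0],[14,0,14,0,0,0],[0,0,0,0,0,0],[0,0,0,0,0,0]]])

```text
time_s: 8.6
eef_pos: [0.5344, -0.0128, 0.1313]
eef_rot: [0.946, -0.076, 0.314, 0.026]
contact_force: [-0.7, 0.6, -0.1]
width: 0.0006
finger_force: 0.0
```

Run:
```python
from h import *
P=pose(); print(chest(P[0]), get_state()['contact_force'],delta([-118,0,46]))
im,d=grab_frame('side'); save('s3',cv2.resize(im[180:340,240:440],None,fx=3,fy=3))
```

```text
[-1.081e+02 -1.000e-01  1.313e+02] [-0.71839326  0.62078485 -0.12186318] [-59.   -0.3  62.4]
```

View pics/s3.png

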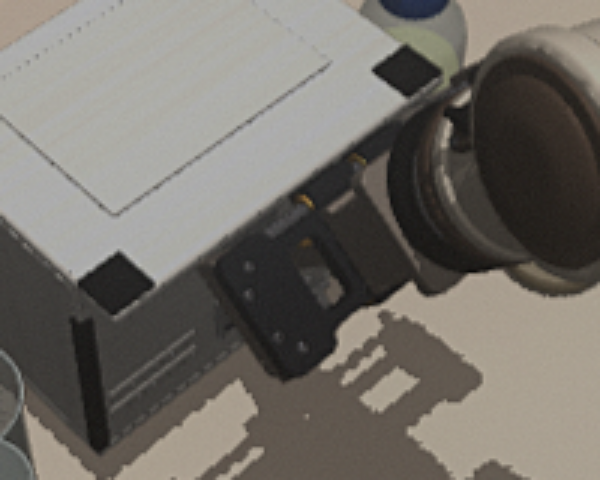

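Emit:
apply_moves(moves=[[[-5,0,6,0,0,0],[-5,0,6,0,0,0],[-5,0,6,0,0,0],[-6,0,6,0,0,0],[-6,0,6,0,0,0],[-6,0,6,0,0,0],[-6,0,6,0,0,0],[-6,0,6,0,0,0]]])

```text
time_s: 9.45
eef_pos: [0.5279, -0.0122, 0.0659]
eef_rot: [0.946, -0.076, 0.315, 0.027]
contact_force: [3.2, 0.0, 1.6]
width: 0.0005
finger_force: 1.7
```

Emit:
apply_moves(moves=[[[-5,0,5,0,0,0],[-5,0,5,0,0,0],[-4,0,4,0,0,0],[0,0,0,0,0,0]]])

```text
time_s: 9.85
eef_pos: [0.5239, -0.0112, 0.0453]
eef_rot: [0.946, -0.076, 0.314, 0.026]
contact_force: [-0.1, -0.2, 0.6]
width: 0.0004
finger_force: 0.2
```

Run:
```python
from h import *
P=pose(); print(chest(P[0]), get_state()['contact_force'])
im,d=grab_frame('wrist')
for l in ('hasp_tab','hasp_hinge'):
  for m in tip_of('wrist',l)[:1]:
    u,v=m['point']; z=np.median(d[int(v)-1:int(v)+2,int(u)-1:int(u)+2]);print(l,m['p'],np.round(m['point']),chest(wworld(P,m['point'],z)))
```

```text
[-118.8   -0.2   45.3] [-0.14996912 -0.16928441  0.59413754]
hasp_hinge 0.94 [319. 207.] [-82.1  -1.5  66. ]
```

Emit:
apply_moves(moves=[[[0,0,-15,0,0,0],[0,0,-20,0,0,0],[0,0,-20,0,0,0],[0,0,-20,0,0,0],[0,0,-20,0,0,0],[0,0,0,0,0,0]]])

```text
time_s: 10.6
eef_pos: [0.4695, -0.0026, 0.1253]
eef_rot: [0.945, -0.076, 0.317, 0.027]
contact_force: [0.8, 0.6, 0.3]
width: 0.0003
finger_force: 0.0
```

Run:
```python
from h import *
P=pose(); print(chest(P[0]), np.round(get_state()['joint_pos'],2))
im,d=grab_frame('wrist'); save('w4',im[150:390,160:480].repeat(2,0).repeat(2,1))
for l in ('hasp_tab','hasp_hinge','lid_edge'):
  for m in tip_of('wrist',l)[:1]:
    u,v=m['point']; z=np.median(d[int(v)-1:int(v)+2,int(u)-1:int(u)+2]);print(l,m['p'],np.round(m['point']),chest(wworld(P,m['point'],z)))
im,d=grab_frame('side');W=cloud('side',d); save('s4',cv2.resize(im[180:340,240:440],None,fx=3,fy=3))
for l in ('hasp_tab','lid_edge'):
  for m in tip_of('side',l)[:1]:print(m['p'],m['point'],chest(W[int(m['point'][1]),int(m['point'][0])]))
```

```text
[-173.9   -0.3  125.3] [-0.34 -0.58  2.53  0.2   0.55  1.26]
hasp_tab 0.85 [316. 265.] [-128.9   -0.4   38.6]
hasp_hinge 0.75 [318. 192.] [-81.8  -2.3  66.5]
lid_edge 0.94 [314. 131.] [-76.7   1.2 130.8]
0.61 [341.1, 304.1] [-207.8   86.5  211. ]
0.86 [334.2, 245.0] [-107.     2.6  171. ]
```

View pics/s4.png

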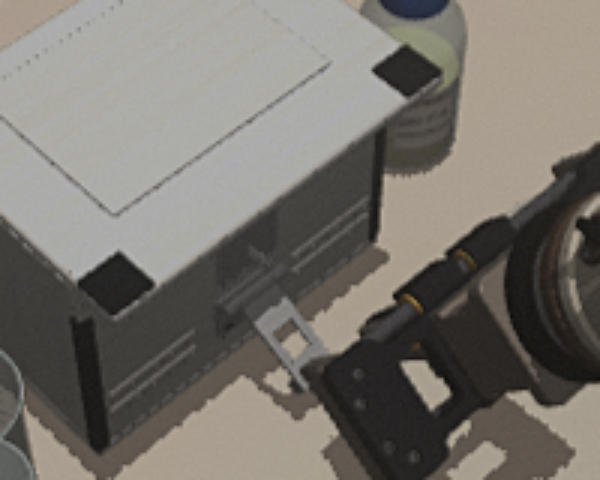

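Run:
```python
from h import *
print(delta([-105,0,134]),delta([-99,0,139]))
r=pose()[1]; z=r.as_matrix()[:,2]; x=r.as_matrix()[:,0]; print(x@cx,x[2],z@cx,z[2])
ph=np.linspace(0,1.6,25); H=np.array([70,165])
T=[]
for f in ph:
    if f<.927: T.append(H+176*np.array([-np.cos(f),np.sin(f)])+[7,-26])
    else: T.append(H+151*np.array([-np.cos(f),np.sin(f)])-[8,6])
T=np.array(T);dT=np.diff(T,axis=0)
A=np.array([[.8,.6],[.6,-.8]]); print(np.c_[ph[1:],T[1:],dT@A.T].round(1))
```

```text
[63.6 -0.2 31.8] [71.4 -0.2 31.4]
0.8017910965829941 0.5976687525264813 0.597700906246042 -0.801740837391537
[[ 1.000e-01 -9.860e+01  1.507e+02  7.300e+00 -9.100e+00]
 [ 1.000e-01 -9.740e+01  1.624e+02  7.900e+00 -8.600e+00]
 [ 2.000e-01 -9.550e+01  1.740e+02  8.500e+00 -8.100e+00]
 [ 3.000e-01 -9.280e+01  1.854e+02  9.000e+00 -7.500e+00]
 [ 3.000e-01 -8.930e+01  1.966e+02  9.500e+00 -6.900e+00]
 [ 4.000e-01 -8.510e+01  2.075e+02  9.900e+00 -6.200e+00]
 [ 5.000e-01 -8.020e+01  2.182e+02  1.030e+01 -5.600e+00]
 [ 5.000e-01 -7.460e+01  2.285e+02  1.070e+01 -4.900e+00]
 [ 6.000e-01 -6.830e+01  2.384e+02  1.100e+01 -4.100e+00]
 [ 7.000e-01 -6.130e+01  2.478e+02  1.120e+01 -3.400e+00]
 [ 7.000e-01 -5.380e+01  2.568e+02  1.140e+01 -2.600e+00]
 [ 8.000e-01 -4.560e+01  2.653e+02  1.160e+01 -1.900e+00]
 [ 9.000e-01 -3.690e+01  2.731e+02  1.170e+01 -1.100e+00]
 [ 9.000e-01 -2.790e+01  2.803e+02  1.160e+01 -3.000e-01]
 [ 1.000e+00 -1.960e+01  2.861e+02  1.010e+01  4.000e-01]
 [ 1.100e+00 -1.090e+01  2.912e+02  1.000e+01  1.100e+00]
 [ 1.100e+00 -2.000e+00  2.958e+02  9.900e+00  1.700e+00]
 [ 1.200e+00  7.300e+00  2.997e+02  9.800e+00  2.400e+00]
 [ 1.300e+00  1.680e+01  3.031e+02  9.600e+00  3.000e+00]
 [ 1.300e+00  2.650e+01  3.058e+02  9.400e+00  3.700e+00]
 [ 1.400e+00  3.630e+01  3.078e+02  9.100e+00  4.300e+00]
 [ 1.500e+00  4.630e+01  3.092e+02  8.800e+00  4.900e+00]
 [ 1.500e+00  5.630e+01  3.099e+02  8.500e+00  5.500e+00]
 [ 1.600e+00  6.640e+01  3.099e+02  8.100e+00  6.000e+00]]
```

Emit:
apply_moves(moves=[[[12,0,8,0,0,0],[13,0,8,0,0,0],[13,0,8,0,0,0],[13,0,8,0,0,0],[12,0,0,0,0,0],[0,0,0,0,0,0],[0,0,0,0,0,0]]])

```text
time_s: 11.65
eef_pos: [0.5371, -0.0133, 0.1341]
eef_rot: [0.946, -0.076, 0.314, 0.026]
contact_force: [-0.1, -0.1, 0.1]
width: 0.0007
finger_force: 0.0
```

Emit:
apply_moves(moves=[[[8,0,0,0,0,0],[6,0,-6,0,0,0],[7.3,0,-9.1,0,0,0],[7.9,0,-8.6,0,0,0],[0,0,0,0,0,0]]])

```text
time_s: 12.15
eef_pos: [0.5466, -0.0147, 0.1729]
eef_rot: [0.946, -0.076, 0.315, 0.027]
contact_force: [-3.5, 0.8, 0.3]
width: 0.0003
finger_force: 1.3
```

Run:
```python
from h import *
P=pose(); s=get_state();print(chest(P[0]), np.round(s['joint_pos'],2),s['contact_force'],s['width'])
im,d=grab_frame('side');W=cloud('side',d); save('s5',cv2.resize(im[140:340,190:440],None,fx=2.5,fy=2.5))
for l in ('lid_edge',):
  for m in tip_of('side',l)[:1]:print(m['p'],m['point'],chest(W[int(m['point'][1]),int(m['point'][0])]))
```

```text
[-95.9   0.  172.9] [-0.3  -0.35  2.29  0.15  0.57  1.34] [-3.53002892  0.76716649  0.31356008] 0.00034240750905345355
0.89 [332.1, 229.4] [-155.6   53.1  289.9]
```

View pics/s5.png

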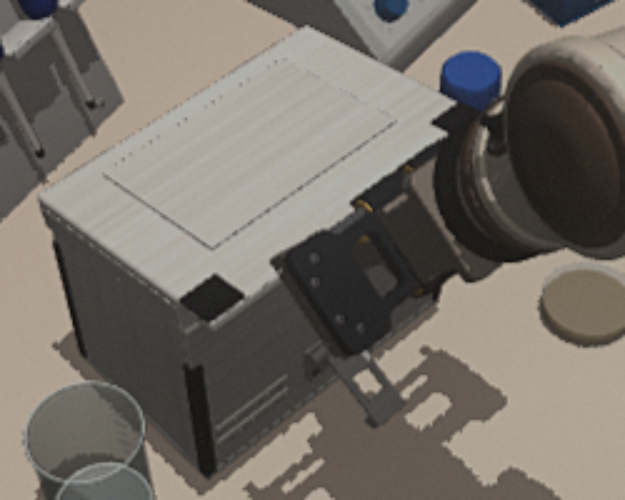

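Emit:
apply_moves(moves=[[[8.5,0,-8.1,0,0,0],[9,0,-7.5,0,0,0],[9.5,0,-6.9,0,0,0],[9.9,0,-6.2,0,0,0],[10.3,0,-5.6,0,0,0],[10.7,0,-4.9,0,0,0],[11,0,-4.1,0,0,0],[0,0,0,0,0,0]]])

```text
time_s: 13.05
eef_pos: [0.5773, -0.0198, 0.2504]
eef_rot: [0.945, -0.076, 0.317, 0.027]
contact_force: [-0.8, -0.2, -0.6]
width: 0.0007
finger_force: 0.0
```

```bash
cat > lid.py <<'E'
from h import *
P=pose(); s=get_state();print(chest(P[0]), np.round(s['joint_pos'],2),np.round(s['contact_force'],1))
for cam in ('side','top'):
  im,d=grab_frame(cam);W=cloud(cam,d); 
  C=(W-O).reshape(-1,3); C=np.c_[C@cx,C@cy,C[:,2]]*1000
  C=C[(d.ravel()>0)&(abs(abs(C[:,1])-75)<30)&(C[:,2]>195)&(C[:,0]>-110)&(C[:,0]<140)]
  # lid corners regions only, excluding gripper in the middle
  for sg in (1,-1):
    q=C[C[:,1]*sg>0]
    if len(q)>20:
      v,w=np.linalg.eigh(np.cov(q[:,[0,2]].T)); e=w[:,1]; print(cam,sg,len(q),'phi',np.round(np.arctan2(e[1],-e[0])%np.pi,2), 'spread',np.sqrt(v).round(1),'top',q[:,2].max())
save('l%d'%int(s['time_s']*10),im)
E
python3 lid.py
```

```text
[-6.470e+01 -2.000e-01  2.504e+02] [-0.28 -0.35  2.13  0.11  0.72  1.39] [-0.8 -0.2 -0.6]
side 1 1446 phi 0.66 spread [10.  46.3] top 358.64321273989697
side -1 352 phi 0.67 spread [ 1.  24.8] top 250.82738959135347
top 1 2965 phi 0.74 spread [ 6.  55.1] top 362.65045658203854
top -1 2984 phi 0.73 spread [ 5.9 54. ] top 363.3234498859002
```

Emit:
apply_moves(moves=[[[11.4,0,-2.6,0,0,0],[11.6,0,-1.9,0,0,0],[11.7,0,-1.1,0,0,0],[11.6,0,-0.3,0,0,0],[10.1,0,0.4,0,0,0],[10,0,1.1,0,0,0],[9.9,0,1.7,0,0,0],[0,0,0,0,0,0]]])

```text
time_s: 13.95
eef_pos: [0.6354, -0.0291, 0.2964]
eef_rot: [0.945, -0.076, 0.316, 0.027]
contact_force: [-0.5, 0.7, 0.8]
width: 0.0007
finger_force: 0.0
```

```bash
python3 lid.py
```

```text
[-5.800e+00 -2.000e-01  2.964e+02] [-0.27 -0.21  1.92  0.09  0.79  1.42] [-0.5  0.7  0.8]
side 1 3289 phi 0.91 spread [15.5 71.2] top 420.2578974137319
top 1 3379 phi 0.9 spread [16.2 77. ] top 420.5316667682218
top -1 3409 phi 0.9 spread [16.2 77.8] top 421.5851877055781
```

Emit:
apply_moves(moves=[[[9.8,0,2.4,0,0,0],[9.6,0,3,0,0,0],[9.4,0,3.7,0,0,0],[9.1,0,4.3,0,0,0],[8.8,0,4.9,0,0,0],[8.5,0,5.5,0,0,0],[0,0,0,0,0,0]]])

```text
time_s: 14.75
eef_pos: [0.696, -0.0386, 0.3156]
eef_rot: [0.944, -0.076, 0.321, 0.027]
contact_force: [1.2, 1.5, 7.2]
width: 0.0004
finger_force: 3.8
```

```bash
sed -i 's/abs(abs(C\[:,1\])-75)<30/abs(abs(C[:,1])-106)<8/' lid.py; python3 lid.py
```

```text
[ 55.5  -0.  315.6] [-0.25 -0.05  1.75  0.08  0.79  1.44] [1.2 1.5 7.2]
side 1 1005 phi 1.6 spread [ 7.3 42.7] top 342.35404326523286
side -1 610 phi 1.49 spread [ 6.3 26.7] top 299.7762420875123
top 1 269 phi 1.7 spread [ 4.7 20.6] top 343.3517950863285
top -1 446 phi 1.68 spread [ 6.5 36.8] top 344.6183111664267
```

Emit:
apply_moves(moves=[[[2.5,0,-3,0,0,0],[2.5,0,-3,0,0,0],[0,0,0,0,0,0]]])

```text
time_s: 15.15
eef_pos: [0.6925, -0.0383, 0.3176]
eef_rot: [0.946, -0.076, 0.315, 0.027]
contact_force: [0.0, -1.2, 0.0]
width: 0.0004
finger_force: 0.0
```

```bash
cat > lid2.py <<'E'
from h import *
P=pose(); s=get_state();print(chest(P[0]),np.round(s['contact_force'],1))
im,d=grab_frame('side');W=cloud('side',d); save('t%d'%int(s['time_s']*10),cv2.resize(im[60:360,170:470],None,fx=1.9,fy=1.9))
C=(W-O).reshape(-1,3); C=np.c_[C@cx,C@cy,C[:,2]]*1000
im,d=grab_frame('top');W=cloud('top',d);D=(W-O).reshape(-1,3); D=np.c_[D@cx,D@cy,D[:,2]]*1000
for n,C in (('side',C),('top',D)):
  for z in range(190,350,20):
    q=C[(abs(C[:,2]-z)<10)&(abs(abs(C[:,1])-106)<7)&(abs(C[:,0]-50)<80)]
    if len(q):print(n,z,len(q),np.percentile(q[:,0],[2,25,50,75,98]).round(0))
E
python3 lid2.py; ls pics
```

```text
[ 5.200e+01 -3.000e-01  3.176e+02] [ 0.  -1.2  0. ]
side 190 180 [50. 57. 66. 68. 74.]
side 210 171 [50. 57. 65. 68. 73.]
side 230 187 [49. 55. 65. 67. 73.]
side 250 198 [48. 56. 65. 67. 71.]
side 270 188 [48. 55. 64. 66. 73.]
side 290 118 [47. 49. 54. 63. 72.]
side 310 202 [48. 53. 62. 66. 73.]
side 330 151 [63. 64. 65. 67. 75.]
top 190 1 [52. 52. 52. 52. 52.]
top 210 15 [52. 53. 65. 69. 69.]
top 230 28 [52. 55. 63. 69. 69.]
top 250 33 [51. 56. 65. 68. 69.]
top 270 14 [50. 51. 52. 56. 61.]
top 290 12 [50. 50. 51. 53. 56.]
top 310 278 [50. 57. 61. 66. 67.]
top 330 152 [66. 66. 67. 68. 77.]
l130.png
l139.png
l147.png
s2.png
s3.png
s4.png
s5.png
side1.png
side1c.png
t151.png
top1.png
w1.png
w2.png
w4.png
```

Emit:
apply_moves(moves=[[[2.5,0,1.5,0,0,0],[2.5,0,1.5,0,0,0],[3,0,2,0,0,0],[0,0,0,0,0,0],[0,0,0,0,0,0]]])

```text
time_s: 15.75
eef_pos: [0.7014, -0.0396, 0.3176]
eef_rot: [0.946, -0.076, 0.315, 0.027]
contact_force: [-0.4, -0.5, 0.3]
width: 0.0004
finger_force: 0.3
```

```bash
python3 lid2.py | grep -v top
```

```text
[ 6.100e+01 -2.000e-01  3.176e+02] [-0.4 -0.5  0.3]
side 190 188 [51. 58. 66. 69. 75.]
side 210 182 [50. 56. 67. 69. 72.]
side 230 200 [51. 56. 66. 69. 73.]
side 250 212 [51. 58. 67. 69. 74.]
side 270 222 [51. 57. 67. 69. 74.]
side 290 160 [50. 54. 61. 68. 75.]
side 310 218 [50. 55. 64. 69. 76.]
side 330 153 [67. 68. 69. 70. 78.]
```

Emit:
apply_moves(moves=[[[-8,0,-8,0,0,0],[-15,0,-20,0,0,0],[-20,0,-25,0,0,0],[-20,0,-25,0,0,0],[-20,0,-25,0,0,0],[-20,0,-25,0,0,0],[0,0,0,0,0,0],[0,0,0,0,0,0]]])

```text
time_s: 16.65
eef_pos: [0.5446, -0.0141, 0.3599]
eef_rot: [0.945, -0.076, 0.316, 0.027]
contact_force: [0.2, 0.4, -0.2]
width: 0.0007
finger_force: 0.0
```

```bash
python3 lid2.py | grep -v top
python3 - <<'E'
from h import *
for cam in ('top','side'):
  im,d=grab_frame(cam);W=cloud(cam,d)
  for l in ('beaker','bottle','timer','dish'):
    for m in masks_of(cam,l)[:1]: print(cam,l,np.round(m['bbox'],1),np.round(np.median(W[m['region']&(d>0)],axis=0),3))
  for m in tip_of(cam,'hasp_tab')[:1]: print('tab',m['p'],chest(W[int(m['point'][1]),int(m['point'][0])]))
E
mv pics/t1[67]*.png pics/final.png 2>/dev/null; ls pics | grep -E 't1|final'
```

```text
[-9.790e+01  2.000e-01  3.599e+02] [ 0.2  0.4 -0.2]
side 190 70 [50. 54. 65. 69. 74.]
side 210 73 [49. 54. 64. 68. 74.]
side 230 72 [49. 52. 64. 67. 73.]
side 250 125 [49. 57. 66. 67. 74.]
side 270 206 [49. 57. 64. 66. 71.]
side 290 168 [48. 52. 59. 66. 72.]
side 310 317 [47. 54. 62. 65. 72.]
side 330 239 [63. 65. 65. 66. 75.]
top beaker [173.1 173.  224.9 217.3] [0.636 0.154 0.034]
top timer [208.4 255.  225.6 263.1] [0.521 0.122 0.015]
top dish [370.  275.  408.1 309.9] [ 0.464 -0.184  0.015]
side beaker [199.4 290.3 252.7 360.1] [0.632 0.145 0.055]
side bottle [357.  159.1 395.6 235.4] [ 0.572 -0.191  0.106]
side timer [256.9 355.  315.4 405.6] [0.509 0.151 0.016]
side dish [410.6 243.3 444.6 281.2] [ 0.461 -0.181  0.015]
tab 0.67 [-133.5    6.8   36.1]
final.png
t151.png
t157.png
```

View pics/final.png

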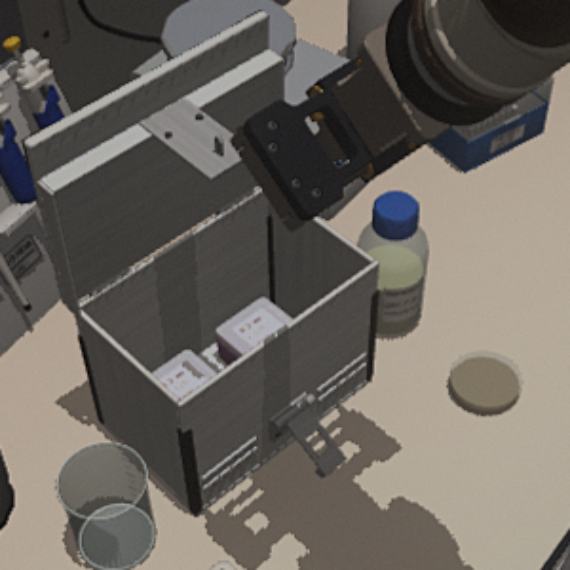

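Emit:
apply_moves(moves=[[[20,0,25,0,0,0],[20,0,25,0,0,0],[20,0,25,0,0,0],[20,0,25,0,0,0],[15,0,20,0,0,0],[0,0,0,0,0,0]]])

```text
time_s: 17.95
eef_pos: [0.6913, -0.0382, 0.317]
eef_rot: [0.946, -0.076, 0.313, 0.026]
contact_force: [-0.3, 0.9, 0.1]
width: 0.0006
finger_force: 0.0
```

Emit:
apply_moves(moves=[[[6,0,5,0,0,0],[5,0,4,0,0,0],[4,0,3,0,0,0],[2,0,1,0,0,0],[0,0,0,0,0,0]]])

```text
time_s: 18.45
eef_pos: [0.7113, -0.0411, 0.3194]
eef_rot: [0.946, -0.076, 0.315, 0.026]
contact_force: [-1.7, 0.7, -1.4]
width: 0.0001
finger_force: 0.8
```

Emit:
apply_moves(moves=[[[-4,0,-3,0,0,0],[-8,0,-6,0,0,0],[-16,0,-12,0,0,0],[-20,0,-20,0,0,0],[-20,0,-25,0,0,0],[-20,0,-25,0,0,0],[-20,0,-25,0,0,0],[0,0,0,0,0,0]]])

```text
time_s: 19.25
eef_pos: [0.556, -0.0157, 0.3507]
eef_rot: [0.945, -0.075, 0.318, 0.027]
contact_force: [0.4, -0.4, 0.1]
width: 0.0006
finger_force: 0.0
```

```bash
python3 lid2.py | grep -v top
```

```text
[-86.4   0.5 350.7] [ 0.4 -0.4  0.1]
side 190 72 [49. 53. 60. 66. 72.]
side 210 66 [46. 52. 60. 65. 71.]
side 230 70 [44. 48. 57. 63. 69.]
side 250 102 [42. 50. 56. 60. 68.]
side 270 198 [41. 48. 56. 59. 65.]
side 290 135 [39. 42. 48. 57. 65.]
side 310 319 [38. 45. 52. 55. 60.]
side 330 244 [51. 53. 54. 55. 63.]
```

Emit:
apply_moves(moves=[[[0,0,0,0,0,0],[0,0,0,0,0,0],[0,0,0,0,0,0],[0,0,0,0,0,0],[0,0,0,0,0,0],[0,0,0,0,0,0],[0,0,0,0,0,0],[0,0,0,0,0,0]]])

```text
time_s: 20.15
eef_pos: [0.5575, -0.0162, 0.3475]
eef_rot: [0.946, -0.076, 0.315, 0.027]
contact_force: [0.6, 0.2, 0.1]
width: 0.0004
finger_force: 0.0
```

```bash
python3 lid2.py | grep -E "side (190|250|330)"
```

```text
side 190 68 [48. 52. 63. 67. 73.]
side 250 103 [43. 49. 57. 60. 67.]
side 330 246 [52. 53. 54. 56. 63.]
```

Emit:
apply_moves(moves=[[[8,0,-10,0,0,0],[16,0,12,0,0,0],[16,0,12,0,0,0],[16,0,12,0,0,0],[16,0,12,0,0,0],[16,0,12,0,0,0],[16,0,12,0,0,0],[0,0,0,0,0,0]]])

```text
time_s: 21.05
eef_pos: [0.6778, -0.0359, 0.3607]
eef_rot: [0.946, -0.076, 0.315, 0.027]
contact_force: [0.1, -0.3, -0.1]
width: 0.0004
finger_force: 0.0
```

```bash
python3 - <<'E'
from h import *
P=pose();print(chest(P[0]),delta([42,0,325]))
E
python3 lid2.py | grep -E "side (190|250|330)"
```

```text
[ 3.710e+01 -3.000e-01  3.607e+02] [-17.5  -0.4  31.5]
side 190 153 [49. 54. 62. 66. 72.]
side 250 185 [43. 50. 59. 61. 67.]
side 330 166 [51. 53. 54. 56. 63.]
```

Now down behind the staple, then forward slowly, then back 4 mm and straight up so the staple is not hooked.

Emit:
apply_moves(moves=[[[-6,0,10,0,0,0],[-6,0,10,0,0,0],[-5,0,11,0,0,0],[4,0,3,0,0,0],[4,0,3,0,0,0],[4,0,3,0,0,0],[4,0,3,0,0,0],[4,0,3,0,0,0]]])

```text
time_s: 21.95
eef_pos: [0.7063, -0.0403, 0.3252]
eef_rot: [0.946, -0.076, 0.315, 0.026]
contact_force: [-2.0, -0.3, -2.4]
width: 0.0006
finger_force: 1.1
```

Emit:
apply_moves(moves=[[[0,0,0,0,0,0],[0,0,0,0,0,0]]])

```text
time_s: 22.15
eef_pos: [0.7066, -0.0405, 0.3263]
eef_rot: [0.945, -0.076, 0.316, 0.027]
contact_force: [0.1, -0.6, 0.1]
width: 0.0003
finger_force: 0.1
```

```bash
python3 lid2.py | grep -E "^\[|side (190|250|310|330)"
```

```text
[ 6.630e+01 -2.000e-01  3.263e+02] [ 0.1 -0.6  0.1]
side 190 181 [52. 58. 67. 70. 75.]
side 250 192 [54. 61. 70. 71. 76.]
side 310 241 [55. 60. 67. 73. 80.]
side 330 155 [71. 73. 74. 76. 83.]
```

Emit:
apply_moves(moves=[[[-3,0,-2.5,0,0,0],[3,0,-5,0,0,0],[8,0,-12,0,0,0],[8,0,-12,0,0,0],[8,0,-12,0,0,0],[8,0,-12,0,0,0],[0,0,-15,0,0,0],[0,0,0,0,0,0]]])

```text
time_s: 23.05
eef_pos: [0.6897, -0.0374, 0.4047]
eef_rot: [0.945, -0.076, 0.317, 0.027]
contact_force: [-0.1, 1.0, 1.1]
width: 0.0005
finger_force: 0.0
```

Emit:
apply_moves(moves=[[[-24,0,-18,0,0,0],[-32,0,-24,0,0,0],[-32,0,-24,0,0,0],[-24,0,-18,0,0,0],[0,0,0,0,0,0]]])

```text
time_s: 23.55
eef_pos: [0.5492, -0.0143, 0.4012]
eef_rot: [0.946, -0.076, 0.316, 0.027]
contact_force: [0.8, 0.1, -0.1]
width: 0.0004
finger_force: 0.0
```

```bash
python3 lid2.py | grep -E "^\[|side (190|250|310|330)"
```

```text
[-93.3   0.8 401.2] [ 0.8  0.1 -0.1]
side 190 169 [52. 59. 68. 70. 74.]
side 250 85 [53. 60. 69. 72. 78.]
side 310 210 [56. 62. 71. 74. 81.]
side 330 253 [72. 73. 74. 76. 84.]
```

The lid stays at about 1.59 rad with the hand clear of it, so I am handing the job in.

```bash
python3 -c "
from plant import *
print(hand_in())"
```

```text
the job is handed in; nothing more can be done
None
```

The chest is open and the job is handed in after about 24 s: the hasp went down first to about 1.8 rad with the lid shut, and the lid now stands by itself at about 1.59 rad. The beaker, timer, dish and bottle had not moved when I checked just before the last adjustment of the lid. On backing away, the gripper twice pulled the lid back (to about 1.55, then 1.47 rad), probably by catching the staple; I pushed it up again and left it clear.

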